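# Crank the marking slide home

## Task

Pick up the loose steel hand crank and fit it fully down onto the square drive on the blue box, feeling for the angle at which the square lets it drop. Then take it by its red grip and wind it clockwise (seen from above), round and round, until the slide with the purple part comes up against its red stop; do not force the crank onto the drive or against the stop. Leave the crank sitting on the drive, let go, and leave the slide itself and everything else on the bench alone.

Things in the scene. Friction and masses are not known exactly. Their poses are not given: they have to be found in the camera images.
- crank: Loose steel hand crank, 0.27 kg, standing on its socket mouth on the bench at any yaw. Origin: centre of the square socket's mouth, underneath; z up, x along the arm. Socket: 17.4 mm square, sides along x and y, 24 mm deep, blind. Arm 14 mm wide at z = 34 to 43 mm, from the hub to x = 71 mm; at x = 60 mm stands the red grip.
- crank_hub (a point): On the hub's axis, 30 mm above the socket mouth (axes as crank). Hub: solid block 32 x 32 mm, z = 0 to 44 mm of the crank, sides along its x and y. Grasp it here across its two y faces (the arm leaves the +x face).
- crank_grip (a point): On the axis of the upright red grip, 60 mm from the hub's axis and 70 mm above the socket mouth. Sleeve 22 mm across, z = 46 to 94 mm of the crank (pin end to 98 mm). It spins freely on its pin, so the gripper holding it can keep one orientation all the way round. Hold it firmly (about 30 N) or it creeps out of the fingers.
- drive (a point): On the upright axis of the square drive, at the top of its brass collar, 60 mm above the bench: the crank's socket mouth rests here when fully fitted. Its axes are the fixture's, NOT the square's: the angle of the square is not given and may be anything. The blue box below is 60 x 70 mm, top 57 mm above the bench; all else on the fixture is below 67 mm.
- drive_top (a point): Middle of the top of the square drive, 22 mm above its collar. Steel square 16 x 16 mm, tapering to 14.2 x 14.2 mm in the top 2 mm. The socket drops on only within about 5 degrees of square (any of four ways round). The drive has 0.2 N m of friction (3.3 N at the crank's grip) and stays put under a light press. Never press it on hard: about 5 N is enough, over 15 N may jam it past the allowed 40 N of contact.
- slide (a joint): Travel of the slide (dark carriage, ivory nest, purple part) along the fixture's y, m. One clockwise turn of the drive, from above, moves it +20 mm. It starts between 0 and 0.018; 0.058 = home, hard against the red stop: 2.0 to 2.9 turns. Move it with the crank only; turning the drive the other way takes it back towards 0.
- coupling (a joint): Twist, rad, of the springy overload coupling between the square drive and its gear, positive when wound clockwise: 4 N m per rad, that is 1 N at the crank's grip for each 0.9 mm of grip travel. About 0.05 while winding freely; at the stop it rises as the crank is pushed on. More than 0.3 either way (1.2 N m, 20 N at the grip) is forcing it.
- slide_face (a point): Middle of the slide's leading face (70 mm wide, 12 mm high), which meets the red stop; 28 mm above the bench, 95 mm from the drive's axis along the fixture's x.
- unit: Fixture: aluminium plate 210 x 320 x 12 mm fixed to the bench, with drive box, rails, slide and red stop (48 mm high). Origin: on the bench under the drive's axis; the plate reaches from x = -60 to 150 mm and y = -160 to 160 mm.
- cleaner: Bystander: amber bottle, 60 mm across, 150 mm tall. Origin under its centre.
- cup: Bystander: open steel cup, 72 mm across, 85 mm tall. Origin under its centre.
- driver: Bystander: yellow-handled screwdriver, 190 mm long, lying along its x. Origin at mid-length underneath.
- spare_nest: Bystander: spare ivory nest block, 50 x 60 x 30 mm. Origin under its centre.
- tray: Bystander: blue open tray, 160 x 200 x 35 mm. Origin under its centre.
- barrel0: Bystander: purple pen body in the tray, about 116 x 18 x 16 mm. Origin underneath.
- barrel1: Bystander: second purple pen body in the tray, as the first.
- gauge: Bystander: brass ring gauge, 60 mm across, 18 mm high. Origin under its centre.
Not all that is in view belongs to the job. What is shaped like the crank but yellow is not meant.

How it is judged:
By the outcome, as a careful person would: the job done as asked, in the order asked, and still so for the second after the job is handed in, with the robot touching nothing.
It also fails if it takes over 72 s, if anything falls off the work surface, if the arm or the gripper's body presses on something with over 40 N, if the wrist force passes 120 N, or if a joint passes its speed limit or range.

## Robot

A 6-joint arm with a two-finger parallel gripper is mounted at the origin on the work surface. World frame = base frame: x ahead of the robot, y to its left, z up, the work surface at z = 0. Lengths are in m, angles in rad, forces in N, time in s.
With the tool pointing down it reaches from about 0.3 to 0.85 m from the base axis. Payload 4.2 kg.
Tool frame: the origin (TCP) lies at the very end of the fingers, on their centre line; the grasp point (between the pads) lies 19 mm behind it; y points along the fingers, x is the direction in which the jaws open and shut, and the axes are right-handed (so a half turn about y gives the same grasp; the last joint's range is limited). The gripper opens to 91 mm and grips with 3 to 60 N. Pads are 32 mm wide; open, the fingers measure 118 mm over their backs; the gripper's body (76 mm by 178 mm) begins 60 mm behind the grasp point.
Start: joints at [1.287, 0.32, 1.565, -0, 1.257, -0.02], TCP at [0.15, 0.555, 0.214] pointing down, gripper open.
Joint ranges: [-3.11, 3.11], [-0.84, 2.01], [0.21, 2.61], [-1.34, 4.49], [0.05, 2.63], [-2.56, 2.56]. Speed limits (rad/s): [2.57, 2.57, 3.14, 3.14, 3.14, 3.14].

## Interface

Orientations are given as a 3x3 rotation matrix whose columns are the frame's x, y, z axes.
In Python, from cell import r gives the robot as it stands.
- The arm moves only by the shell command python3 -m handwheel 'ROWS' [OPENING] [FORCE]. ROWS is JSON, a list of rows, each an object of numbers: "dx", "dy", "dz": the shift along the world's x, y, z in mm; "spin": the turn about the world's z in rad. A call has 1 to 12 rows; each row is the pose to reach, as a shift and turn from the pose measured when the call began; what a row does not reach only later rows make up. A row lasts 1/12 s, in which the tool goes at most 41.7 mm and 7.16 degrees, less where a joint would pass 70% of its speed; a pose out of reach is approached as far as the arm can. A call with a gripper value outside its range is refused whole. OPENING is the opening, from 0 (shut) to 1 (fully open), set as the call begins (- or left out, the last holds). The fingers move at their own pace and stop on an object; FORCE is the grip in N (left out, the last holds). Time passes only in rows, so rows that repeat a pose let the fingers close. It gives the time, the measured TCP pose, the force and the opening at its end, in the units of the state.
- r.get_obs(): the state, without advancing time (a new reading comes with each control period).
- r.snapshot(name): name is "scene" or "top" or "wrist"; returns the picture (480x640x3 uint8, blue, green, red); there is no depth.
- r.camera_params(name): a dict with "fx", "fy", "cx", "cy" (pixels), "cam_to_world" (4x4, takes a point from camera to world coordinates). Camera axes: x right, y up, looking along -z (the intrinsics and any distortion apply to the point x, -y, -z); pixel columns grow to the right and rows downward; lengths in m; the calibration is good to about 2 mm. A picture is of the moment at which its call begins: read the wrist's pose just before it. camera_params takes no time and is no camera call; for the wrist camera it gives the pose at the moment of the call.
- r.close_job(): hands the job in, once; it reports no verdict.
The state is a dict: "time": time; "joint_positions": joint angles; "qd": joint speeds; "joint_efforts": joint torques, N m; "tool_pos": TCP position; "tool_rot": TCP orientation; "force": force on the tool from outside, world axes, zero at the start; "moment": the same for the moment, N m; "gripper_width": finger opening in m.
Only numpy, scipy, OpenCV 4.12 (cv2) and the standard library are available. Lean on these libraries where they do the work, as an engineer would, in place of code of your own. Each camera call takes 0.05 s, during which the arm holds its last target. There are 200 camera calls.

## Working session

There is one attempt and no reset: what is moved stays moved. The work goes in short steps, Python scripts to look and compute and a shell command to move; the robot and the scene stay as the last step left them, time stands still between calls to the robot, and variables do not carry over. Pictures are saved under pics/ and viewed, about 8 in all and at most 12, crops included, and the job is handed in when it is done.

```bash
ls; mkdir -p pics; python3 - <<'E'
from cell import r
import cv2,numpy as np
np.set_printoptions(precision=4,suppress=True)
for n in("scene","top"):
    cv2.imwrite(f"pics/{n}0.png",r.snapshot(n)); print(n,r.camera_params(n))
o=r.get_obs(); print(o)
E
```

```text
pics
scene {'fx': 504.5057810850999, 'fy': 504.5057810850999, 'cx': 318.44957955137454, 'cy': 236.3028714265413, 'cam_to_world': array([[ 0.2831, -0.8027,  0.525 ,  1.3107],
       [ 0.9591,  0.2377, -0.1539, -0.2109],
       [-0.0013,  0.547 ,  0.8371,  1.2996],
       [ 0.    ,  0.    ,  0.    ,  1.    ]])}
top {'fx': 453.1154686550463, 'fy': 453.1154686550463, 'cx': 321.5215113706699, 'cy': 236.0406844557698, 'cam_to_world': array([[-0.0649,  0.9774, -0.2012,  0.3085],
       [-0.9979, -0.0643,  0.0097,  0.0277],
       [-0.0034,  0.2014,  0.9795,  1.2708],
       [ 0.    ,  0.    ,  0.    ,  1.    ]])}
{'time': 0.1, 'joint_positions': array([ 1.287 ,  0.3202,  1.5655,  0.    ,  1.2574, -0.02  ]), 'qd': array([ 0.0007,  0.0003, -0.0031,  0.0013,  0.0001,  0.0003]), 'joint_efforts': array([ -0.0008, -41.3337, -23.2511,   0.0729,   0.0422,  -0.0001]), 'tool_pos': array([0.1498, 0.5547, 0.2132]), 'tool_rot': array([[ 0.2608, -0.0005, -0.9654],
       [ 0.9654, -0.0015,  0.2608],
       [-0.0016, -1.    ,  0.0001]]), 'force': array([0.3315, 0.5249, 0.4212]), 'moment': array([ 0.022 , -0.0061,  0.0159]), 'gripper_width': 0.09091173944085425}
```

View pics/scene0.png

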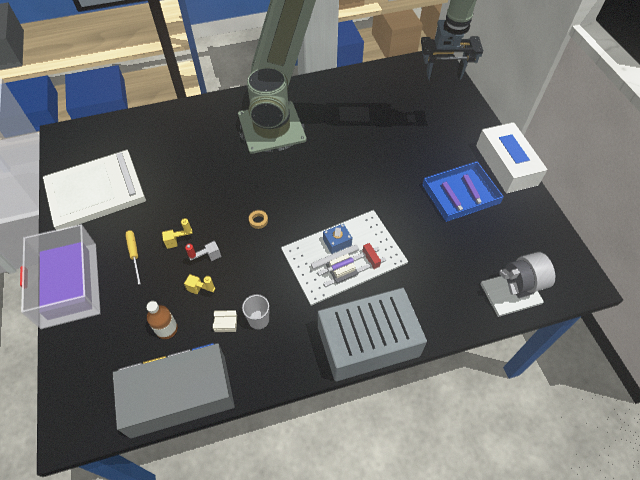

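View pics/top0.png

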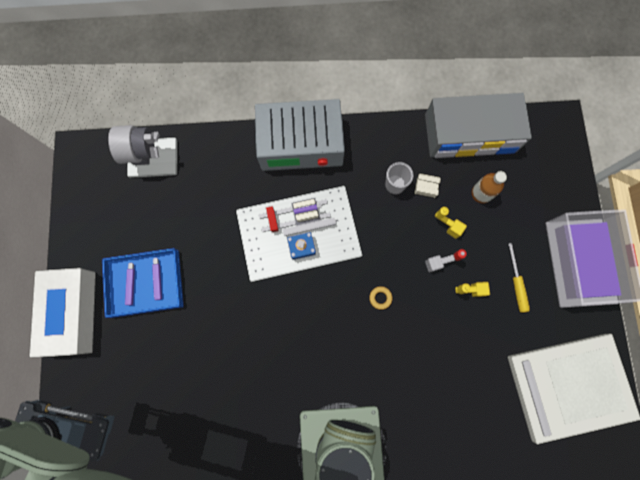

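Scene: the steel crank with the red grip has its hub at (212,250) and grip at (190,250). In the top view they are at (434,264) and (461,254). 
Lookalikes: yellow cranks at top (450,222) and (474,290), scene (178,233) and (199,284), rejected by colour. The drive is the blue box at top (301,244), scene (338,235).

```bash
cat > h.py <<'E'
from cell import r
import cv2,numpy as np
np.set_printoptions(precision=4,suppress=True)
def ray(p,uv):
    M=p["cam_to_world"]; d=np.array([(uv[0]-p["cx"])/p["fx"],-(uv[1]-p["cy"])/p["fy"],-1.])
    return M[:3,3],M[:3,:3]@d
def at(p,uv,z):
    o,d=ray(p,uv); return o+d*(z-o[2])/d[2]
def tri(obs):
    A=np.zeros((3,3));b=np.zeros(3);L=[]
    for p,uv in obs:
        o,d=ray(p,uv);d=d/np.linalg.norm(d);P=np.eye(3)-np.outer(d,d);A+=P;b+=P@o;L.append((P,o))
    x=np.linalg.solve(A,b); return x,[round(1e3*np.linalg.norm(P@(x-o)),1) for P,o in L]
def proj(p,X):
    M=p["cam_to_world"];c=M[:3,:3].T@(np.asarray(X)-M[:3,3]);return p["cx"]+p["fx"]*c[0]/-c[2],p["cy"]-p["fy"]*c[1]/-c[2]
def shot(n,name):
    p=r.camera_params(n);im=r.snapshot(n);cv2.imwrite(f"pics/{name}.png",im);return p,im
E
python3 - <<'E'
from h import *
t=r.camera_params("top");s=r.camera_params("scene")
for n,a,b in(("hub",(434,264),(212,250)),("grip",(461,254),(190,246)),("drive",(301,244),(338,230))):
    print(n,tri([(t,a),(s,b)]))
T=cv2.imread("pics/top0.png");S=cv2.imread("pics/scene0.png")
f=lambda I,u,v,w,h,k:cv2.resize(I[v-h:v+h,u-w:u+w],None,fx=k,fy=k,interpolation=cv2.INTER_CUBIC)
a=np.hstack([f(T,446,258,40,30,5),f(S,202,248,40,30,5)]);b=np.hstack([f(T,300,232,40,30,5),f(S,342,245,40,30,5)])
cv2.imwrite("pics/c1.png",np.vstack([a,b]))
M=r.camera_params("wrist");o=r.get_obs();print(M, o["tool_rot"].T@(M["cam_to_world"][:3,3]-o["tool_pos"]))
E
```

```text
hub (array([ 0.4655, -0.2926,  0.0202]), [np.float64(0.9), np.float64(0.9)])
grip (array([ 0.4791, -0.3474,  0.0886]), [np.float64(0.9), np.float64(0.9)])
drive (array([0.5367, 0.0739, 0.0736]), [np.float64(1.7), np.float64(1.7)])
{'fx': 423.9207719255978, 'fy': 423.9207719255978, 'cx': 323.3091103809436, 'cy': 239.9927527990601, 'cam_to_world': array([[ 0.2613, -0.9271, -0.2687,  0.0739],
       [ 0.9653,  0.2504,  0.0747,  0.575 ],
       [-0.0019, -0.2789,  0.9603,  0.384 ],
       [ 0.    ,  0.    ,  0.    ,  1.    ]])} [-0.0004 -0.1708  0.0786]
```

View pics/c1.png

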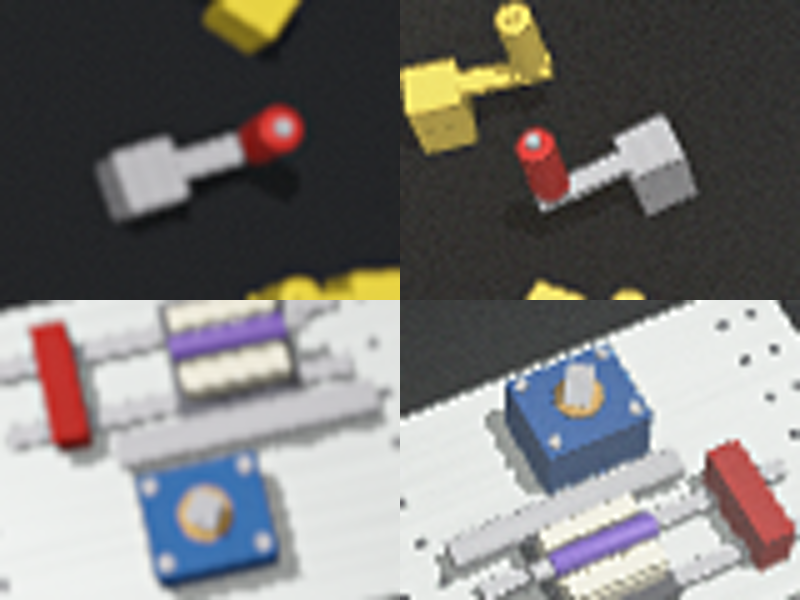

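```bash
python3 - <<'E'
from h import *
t=r.camera_params("top");s=r.camera_params("scene")
for n,a,b in(("hub",(436,262.6),(212,247.6)),("pin",(462.8,253.4),(188.6,246.2)),("drive",(301.4,244),(338,228.6))):
    print(n,tri([(t,a),(s,b)]))
E
python3 -m handwheel '[{"dx":230,"dy":-400,"spin":-0.5},{"dx":230,"dy":-400,"spin":-0.5},{"dx":230,"dy":-400,"spin":-0.5},{"dx":230,"dy":-400,"spin":-0.5},{"dx":230,"dy":-400,"spin":-0.5},{"dx":230,"dy":-400,"spin":-0.5},{"dx":230,"dy":-400,"spin":-0.5},{"dx":230,"dy":-400,"spin":-0.5},{"dx":230,"dy":-400,"spin":-0.5},{"dx":230,"dy":-400,"spin":-0.5},{"dx":230,"dy":-400,"spin":-0.5}]' 1
```

```text
hub (array([ 0.4673, -0.2921,  0.0367]), [np.float64(1.2), np.float64(1.2)])
pin (array([ 0.4801, -0.3513,  0.0909]), [np.float64(1.1), np.float64(1.1)])
drive (array([0.5356, 0.0732, 0.0796]), [np.float64(2.4), np.float64(2.4)])invalid input at $[0]: expected keys dx, dy, dz, spin
```

```bash
python3 -m handwheel '[{"dx":290,"dy":-380,"dz":0,"spin":-0.8},{"dx":290,"dy":-380,"dz":0,"spin":-0.8},{"dx":290,"dy":-380,"dz":0,"spin":-0.8},{"dx":290,"dy":-380,"dz":0,"spin":-0.8},{"dx":290,"dy":-380,"dz":0,"spin":-0.8},{"dx":290,"dy":-380,"dz":0,"spin":-0.8},{"dx":290,"dy":-380,"dz":0,"spin":-0.8},{"dx":290,"dy":-380,"dz":0,"spin":-0.8},{"dx":290,"dy":-380,"dz":0,"spin":-0.8},{"dx":290,"dy":-380,"dz":0,"spin":-0.8},{"dx":290,"dy":-380,"dz":0,"spin":-0.8},{"dx":290,"dy":-460,"dz":0,"spin":-0.8}]' 1
python3 -m handwheel '[{"dx":0,"dy":-72,"dz":0,"spin":-0.26},{"dx":0,"dy":-72,"dz":0,"spin":-0.26},{"dx":0,"dy":-72,"dz":0,"spin":-0.26},{"dx":0,"dy":-72,"dz":0,"spin":-0.26}]'
python3 -c "
from h import *
p,im=shot('wrist','w1');print(repr(p));np.save('w1.npy',p,allow_pickle=True);print(r.get_obs()['tool_pos'])"
```

```text
time: 1.1
tool_pos: [0.4364, 0.1481, 0.2131]
tool_rot: [[0.874, 0.001, -0.485], [0.485, -0.0, 0.874], [0.001, -1.0, -0.001]]
force: [1.3, 0.8, 0.6]
gripper_width: 0.0916
time: 1.43
tool_pos: [0.4362, 0.0748, 0.2128]
tool_rot: [[0.97, 0.001, -0.241], [0.241, -0.0, 0.97], [0.001, -1.0, -0.0]]
force: [-0.0, 0.9, 0.5]
gripper_width: 0.0913
{'fx': 423.9207719255978, 'fy': 423.9207719255978, 'cx': 323.3091103809436, 'cy': 239.9927527990601, 'cam_to_world': array([[ 0.9706, -0.2308, -0.0686,  0.4171],
       [ 0.2408,  0.9322,  0.2703,  0.1507],
       [ 0.0016, -0.2789,  0.9603,  0.3836],
       [ 0.    ,  0.    ,  0.    ,  1.    ]])}
[0.4362 0.0759 0.2129]
```

View pics/w1.png

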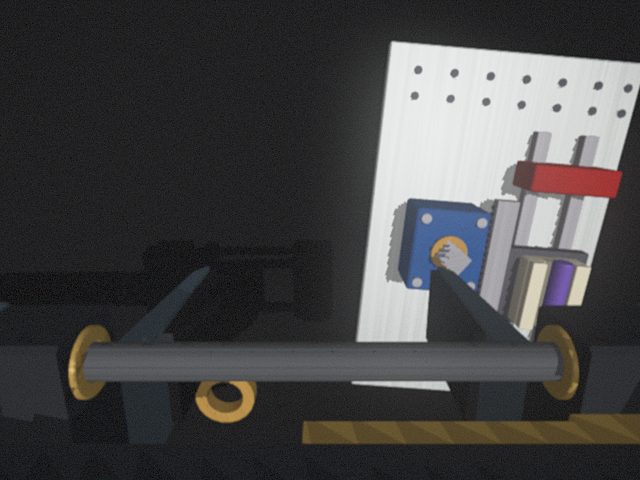

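The wrist view shows the drive's square at (455,259), partly behind a finger, and the red stop at (567,180), so the fixture's +y points up in the image. I'll take a closer unobstructed look on the way to the crank.

```bash
python3 -m handwheel '[{"dx":90,"dy":-70,"dz":-60,"spin":0},{"dx":90,"dy":-70,"dz":-60,"spin":0},{"dx":90,"dy":-70,"dz":-60,"spin":0},{"dx":90,"dy":-70,"dz":-60,"spin":0},{"dx":90,"dy":-70,"dz":-60,"spin":0}]'
python3 -c "
from h import *
p,im=shot('wrist','w2');np.save('w2.npy',p,allow_pickle=True);print(r.get_obs()['tool_pos'])
u,v=map(int,proj(p,[.535,.073,.075]));print(u,v)
u=min(max(u,60),580);v=min(max(v,60),420)
cv2.imwrite('pics/w2c.png',np.hstack([cv2.resize(im,(400,300))[:, :],cv2.resize(im[v-60:v+60,u-80:u+80],(400,300),interpolation=cv2.INTER_CUBIC)]));print(u-80,v-60)"
```

```text
time: 1.9
tool_pos: [0.5266, 0.0065, 0.1509]
tool_rot: [[0.97, -0.003, -0.245], [0.245, 0.001, 0.97], [-0.003, -1.0, 0.001]]
force: [-0.9, 0.3, -0.2]
gripper_width: 0.091
[0.526  0.0071 0.152 ]
366 146
286 86
```

View pics/w2c.png

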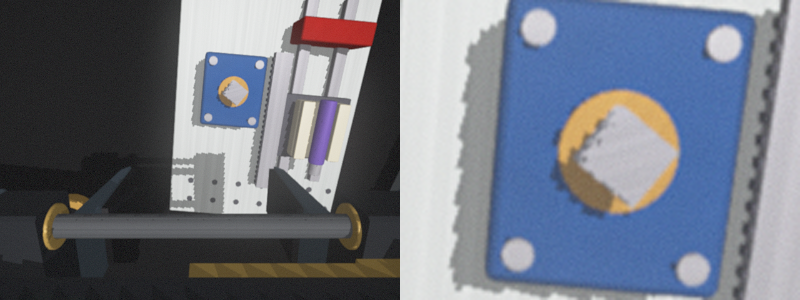

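The close view shows the brass collar centred near full-image (374,147) and the square's top turned roughly 40° to the box. Next I'll segment it for angle and centre.

```bash
python3 - <<'E'
from h import *
p=np.load('w2.npy',allow_pickle=True).item();im=cv2.imread('pics/w2.png')
c=im[86:206,286:446];hsv=cv2.cvtColor(c,cv2.COLOR_BGR2HSV)
H,S,V=cv2.split(hsv)
br=((H>8)&(H<30)&(S>90)).astype(np.uint8)
yx=cv2.findNonZero(br);(cc,rad)=cv2.minEnclosingCircle(cv2.convexHull(yx));print("collar",np.add(cc,(286,86)),rad)
dm=np.zeros_like(br);cv2.circle(dm,(int(cc[0]),int(cc[1])),int(rad),1,-1)
for th in(110,130,150):
    g=((S<60)&(V>th)&(dm>0)).astype(np.uint8)
    n,l,st,ce=cv2.connectedComponentsWithStats(g);k=1+np.argmax(st[1:,4])
    pts=cv2.findNonZero((l==k).astype(np.uint8));R=cv2.minAreaRect(pts)
    B=cv2.boxPoints(R)+np.array([286,86]);W=np.array([at(p,b,.082) for b in B])
    e=np.diff(W[[0,1,2,3,0]],axis=0)[:,:2]
    print(th,st[k,4],B.ravel(),"ctr",W.mean(0),"ang",np.degrees(np.arctan2(e[:,1],e[:,0]))%90,"len",np.linalg.norm(e,axis=1))
hand=np.array([(217,103),(280,153),(232,208)])/2.5+[286,86]
W=np.array([at(p,b,.082) for b in hand]);e=np.diff(W,axis=0)[:,:2];print("hand",np.degrees(np.arctan2(e[:,1],e[:,0]))%90,np.linalg.norm(e,axis=1),(W[0]+W[2])/2)
cw=np.add(cc,(286,86));print("collar@.06",at(p,cw,.06))
p1=np.load('w1.npy',allow_pickle=True).item()
t=r.camera_params("top");s=r.camera_params("scene")
print(tri([(t,(301.4,244)),(s,(338,228.6)),(p1,(455,259)),(p,np.add(hand[0],hand[2])/2)]))
E
```

```text
collar [373.0729 146.1984] 23.98103141784668
110 952 [353.3771 149.1475 372.8033 125.8361 397.4918 146.4098 378.0656 169.7213] ctr [0.5393 0.0735 0.082 ] ang [64.4249 66.0146 65.3703 65.3328] len [0.0162 0.0178 0.0164 0.0181]
130 938 [353.3771 149.1475 372.8033 125.8361 397.4918 146.4098 378.0656 169.7213] ctr [0.5393 0.0735 0.082 ] ang [64.4249 66.0146 65.3703 65.3328] len [0.0162 0.0178 0.0164 0.0181]
150 899 [354.1188 149.1881 373.0099 126.099  397.5693 146.1931 378.6782 169.2822] ctr [0.5395 0.0736 0.082 ] ang [64.9705 66.5096 65.9113 65.8471] len [0.0159 0.0176 0.0161 0.0178]
hand [67.3076 64.0219] [0.0179 0.0158] [0.5396 0.0733 0.082 ]
collar@.06 [0.5406 0.0734 0.06  ]
(array([0.5376, 0.0736, 0.0815]), [np.float64(3.9), np.float64(1.5), np.float64(1.6), np.float64(2.1)])
```

```bash
python3 -m handwheel '[{"dx":-73,"dy":-367,"dz":0,"spin":-0.03},{"dx":-73,"dy":-367,"dz":0,"spin":-0.03},{"dx":-73,"dy":-367,"dz":0,"spin":-0.03},{"dx":-73,"dy":-367,"dz":0,"spin":-0.03},{"dx":-73,"dy":-367,"dz":0,"spin":-0.03},{"dx":-73,"dy":-367,"dz":0,"spin":-0.03},{"dx":-73,"dy":-367,"dz":0,"spin":-0.03},{"dx":-73,"dy":-367,"dz":0,"spin":-0.03},{"dx":-73,"dy":-367,"dz":0,"spin":-0.03},{"dx":-73,"dy":-367,"dz":0,"spin":-0.03},{"dx":-73,"dy":-367,"dz":0,"spin":-0.03}]'
python3 -c "
from h import *
p,im=shot('wrist','w3');np.save('w3.npy',p,allow_pickle=True);print(r.get_obs()['tool_pos'])
u,v=map(int,proj(p,[.468,-.31,.05]));print(u,v)
cv2.imwrite('pics/w3c.png',cv2.resize(im[max(v-120,0):max(v-120,0)+240,u-160:u+160],(800,600),interpolation=cv2.INTER_CUBIC));print(u-160,max(v-120,0))"
```

```text
time: 2.87
tool_pos: [0.453, -0.3597, 0.1529]
tool_rot: [[0.977, -0.001, -0.215], [0.215, 0.001, 0.977], [-0.0, -1.0, 0.001]]
force: [0.2, 1.5, -0.4]
gripper_width: 0.091
[ 0.4532 -0.3584  0.1528]
362 170
202 50
```

View pics/w3c.png

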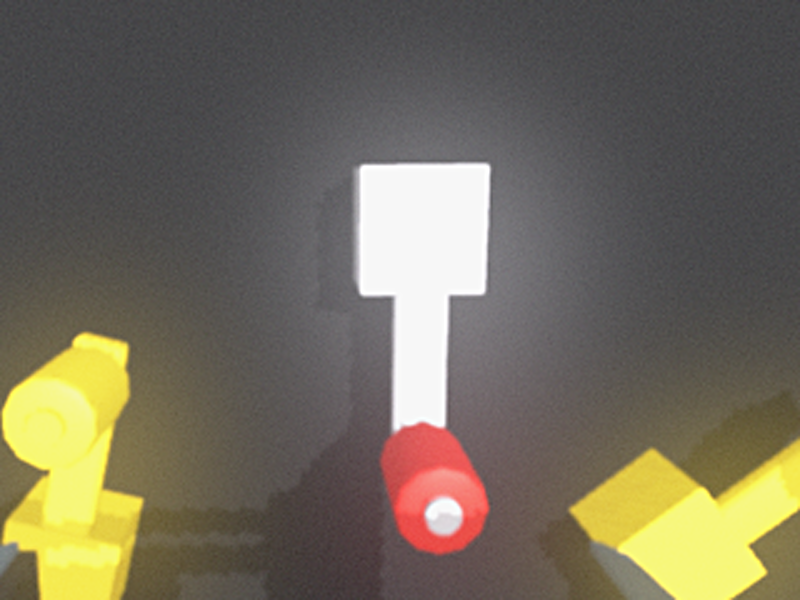

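The crop shows the steel hub's top face at crop corners (360,165), (490,164), (486,294), (361,295), with the red grip's pin at (444,516). The yellow cranks lie either side at (60,400) and (690,520).

```bash
python3 - <<'E'
from h import *
p=np.load('w3.npy',allow_pickle=True).item();f=lambda a:np.array(a)/2.5+[202,50]
C=[(360,165),(490,164),(486,294),(361,295)];W=np.array([at(p,f(c),.044) for c in C]);print(W)
e=np.diff(W[[0,1,2,3,0]],axis=0)[:,:2];print(np.degrees(np.arctan2(e[:,1],e[:,0])),np.linalg.norm(e,axis=1))
h=W.mean(0);g=at(p,f((444,516)),.098);print(h,g,np.degrees(np.arctan2(*(g-h)[1::-1])),np.linalg.norm((g-h)[:2]))
t=r.camera_params("top");s=r.camera_params("scene")
print(tri([(p,f(np.mean(C,0))),(t,(436,262.6)),(s,(212,247.6))]))
a=[at(p,f(c),.0435) for c in((421,300),(420,425))];print(np.degrees(np.arctan2(*(a[1]-a[0])[1::-1])))
# yellow neighbours
for c in((60,425),(620,550),(575,510)): print(at(p,f(c),.09),at(p,f(c),.044))
E
```

```text
[[ 0.4501 -0.2795  0.044 ]
 [ 0.4823 -0.2722  0.044 ]
 [ 0.4898 -0.304   0.044 ]
 [ 0.4579 -0.3112  0.044 ]]
[  12.8059  -76.6514 -167.1661  103.6934] [0.0329 0.0327 0.0327 0.0327]
[ 0.47   -0.2917  0.044 ] [ 0.4831 -0.3498  0.098 ] -77.26206746169963 0.05952134153057926
(array([ 0.4688, -0.2918,  0.0388]), [np.float64(1.8), np.float64(2.2), np.float64(0.9)])
-76.31145361087387
[ 0.3944 -0.3497  0.09  ] [ 0.3862 -0.3628  0.044 ]
[ 0.5272 -0.3514  0.09  ] [ 0.5451 -0.3648  0.044 ]
[ 0.5141 -0.3442  0.09  ] [ 0.5295 -0.3561  0.044 ]
```

```bash
python3 - <<'E'
from h import *
im=cv2.imread('pics/top0.png');t=r.camera_params("top")
S=cv2.imread('pics/scene0.png');w=cv2.imread('pics/w3.png')
f=lambda I,u,v,a,b,k:cv2.resize(I[v-b:v+b,u-a:u+a],None,fx=k,fy=k,interpolation=cv2.INTER_CUBIC)
cv2.imwrite('pics/c2.png',np.hstack([f(im,455,255,40,60,5),f(S,190,258,40,60,5)]))
E
```

```text
(no output)
```

View pics/c2.png

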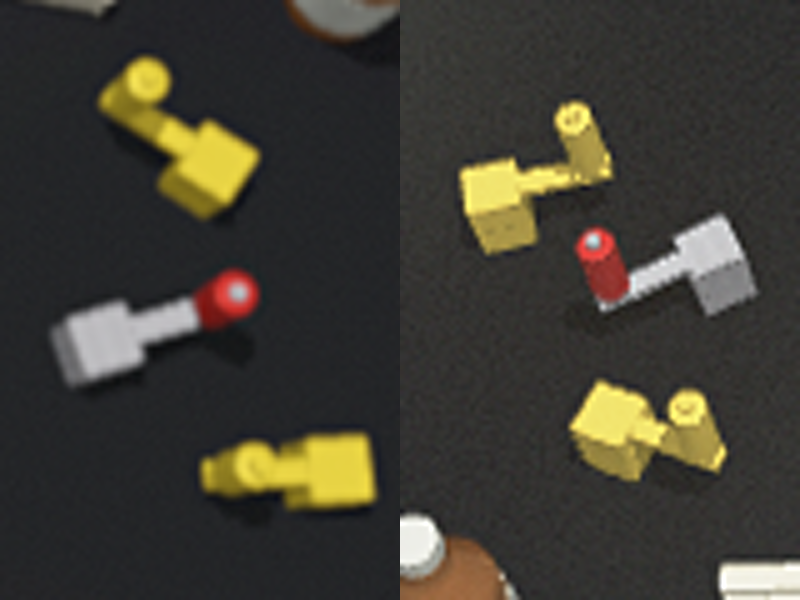

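This crop shows the two yellow decoy grips: the low-x one at top (466.6,287.6) and the high-x one at top (444.6,210.8). I'll check them against the gripper body's footprint.

```bash
python3 - <<'E'
from h import *
p=np.load('w3.npy',allow_pickle=True).item();f=lambda a:np.array(a)/2.5+[202,50]
t=r.camera_params("top");s=r.camera_params("scene")
A=tri([(t,(466.6,287.6)),(s,(184.8,221)),(p,f((43,425)))])
B=tri([(t,(444.6,210.8)),(s,(207.6,279))])
a=np.radians(13);X=np.array([np.cos(a),np.sin(a)]);Z=np.array([-np.sin(a),np.cos(a)])
for n,q in(("A",A),("B",B)):
    d=q[0][:2]-[.470,-.2918];print(n,q,"along jaw %.1f across %.1f mm"%(1e3*d@X,1e3*d@Z))
print(at(p,f((43,425)),.096))
E
```

```text
A (array([ 0.3905, -0.3496,  0.0914]), [np.float64(1.3), np.float64(1.6), np.float64(0.7)]) along jaw -90.5 across -38.4 mm
B (array([ 0.5988, -0.3176,  0.0896]), [np.float64(1.3), np.float64(1.3)]) along jaw 119.7 across -54.1 mm
[ 0.3918 -0.3488  0.096 ]
```

```bash
python3 -m handwheel '[{"dx":17,"dy":67,"dz":0,"spin":0.01},{"dx":17,"dy":67,"dz":0,"spin":0.01},{"dx":17,"dy":67,"dz":-30,"spin":0.01},{"dx":17,"dy":67,"dz":-60,"spin":0.01},{"dx":17,"dy":67,"dz":-90,"spin":0.01},{"dx":17,"dy":67,"dz":-110,"spin":0.01},{"dx":17,"dy":67,"dz":-120,"spin":0.01},{"dx":17,"dy":67,"dz":-120,"spin":0.01}]' 1 45
```

```text
time: 3.58
tool_pos: [0.4693, -0.2885, 0.0313]
tool_rot: [[0.973, -0.005, -0.229], [0.229, 0.004, 0.973], [-0.004, -1.0, 0.005]]
force: [-0.8, -0.2, -0.2]
gripper_width: 0.0914
```

```bash
python3 -m handwheel '[{"dx":1,"dy":-3,"dz":-7,"spin":0},{"dx":1,"dy":-3,"dz":-7,"spin":0}]'
python3 -m handwheel '[{"dx":0,"dy":0,"dz":0,"spin":0},{"dx":0,"dy":0,"dz":0,"spin":0},{"dx":0,"dy":0,"dz":0,"spin":0},{"dx":0,"dy":0,"dz":0,"spin":0},{"dx":0,"dy":0,"dz":0,"spin":0},{"dx":0,"dy":0,"dz":0,"spin":0}]' 0.3 45
```

```text
time: 3.75
tool_pos: [0.4711, -0.291, 0.0247]
tool_rot: [[0.973, -0.004, -0.23], [0.23, 0.004, 0.973], [-0.003, -1.0, 0.005]]
force: [-0.2, 0.6, 0.7]
gripper_width: 0.0912
time: 4.25
tool_pos: [0.4711, -0.2912, 0.0249]
tool_rot: [[0.973, -0.003, -0.23], [0.23, 0.004, 0.973], [-0.003, -1.0, 0.004]]
force: [-0.5, 0.8, -0.0]
gripper_width: 0.0541
```

```bash
python3 -m handwheel '[{"dx":0,"dy":0,"dz":0,"spin":0},{"dx":0,"dy":0,"dz":0,"spin":0},{"dx":0,"dy":0,"dz":0,"spin":0},{"dx":0,"dy":0,"dz":0,"spin":0},{"dx":0,"dy":0,"dz":0,"spin":0}]' 0 45
```

```text
time: 4.67
tool_pos: [0.4707, -0.2912, 0.0249]
tool_rot: [[0.973, -0.004, -0.23], [0.23, 0.004, 0.973], [-0.003, -1.0, 0.005]]
force: [-1.0, -1.3, 0.4]
gripper_width: 0.0322
```

```bash
python3 -m handwheel '[{"dx":0,"dy":0,"dz":20,"spin":0},{"dx":0,"dy":0,"dz":60,"spin":0},{"dx":0,"dy":0,"dz":100,"spin":0},{"dx":10,"dy":30,"dz":125,"spin":0},{"dx":30,"dy":100,"dz":125,"spin":-0.1},{"dx":70,"dy":365,"dz":125,"spin":-0.655},{"dx":70,"dy":365,"dz":125,"spin":-0.655},{"dx":70,"dy":365,"dz":125,"spin":-0.655},{"dx":70,"dy":365,"dz":125,"spin":-0.655},{"dx":70,"dy":365,"dz":125,"spin":-0.655},{"dx":70,"dy":365,"dz":125,"spin":-0.655},{"dx":70,"dy":365,"dz":125,"spin":-0.655}]'
python3 -m handwheel '[{"dx":7,"dy":50,"dz":0,"spin":-0.1},{"dx":7,"dy":50,"dz":0,"spin":-0.1},{"dx":7,"dy":50,"dz":0,"spin":-0.1}]'
```

```text
time: 5.67
tool_pos: [0.5366, 0.0535, 0.1493]
tool_rot: [[0.912, -0.002, 0.411], [-0.411, 0.006, 0.912], [-0.004, -1.0, 0.004]]
force: [0.8, -1.0, -2.7]
gripper_width: 0.0319
time: 5.92
tool_pos: [0.5434, 0.1067, 0.1485]
tool_rot: [[0.869, -0.002, 0.495], [-0.495, 0.007, 0.869], [-0.006, -1.0, 0.005]]
force: [0.8, 0.0, -2.9]
gripper_width: 0.0317
```

```bash
python3 -m handwheel '[{"dx":-3,"dy":-33,"dz":0,"spin":0.09},{"dx":-3,"dy":-33,"dz":-20,"spin":0.09},{"dx":-3,"dy":-33,"dz":-30,"spin":0.09},{"dx":-3,"dy":-33,"dz":-35,"spin":0.09},{"dx":-3,"dy":-33,"dz":-35,"spin":0.09}]'
python3 -c "
from h import *
o=r.get_obs();print(o['tool_pos'],o['tool_rot'][:,0],o['force'],np.degrees(np.arctan2(*o['tool_rot'][1::-1,0])))
p,S=shot('scene','s2');q,T=shot('top','t2')
a=lambda I,P:(lambda u,v:cv2.resize(I[v-30:v+30,u-40:u+40],(400,300),interpolation=cv2.INTER_CUBIC))(*map(int,proj(P,[.54,.073,.085])))
cv2.imwrite('pics/c3.png',np.hstack([a(S,p),a(T,q)]))"
```

```text
time: 6.33
tool_pos: [0.5391, 0.0731, 0.1119]
tool_rot: [[0.909, -0.007, 0.416], [-0.416, 0.006, 0.909], [-0.009, -1.0, 0.003]]
force: [0.1, 0.8, -2.8]
gripper_width: 0.0317
[0.5391 0.0731 0.1119] [ 0.9093 -0.4159 -0.0089] [ 0.1073  0.7502 -2.7644] -24.580111057772914
```

View pics/c3.png

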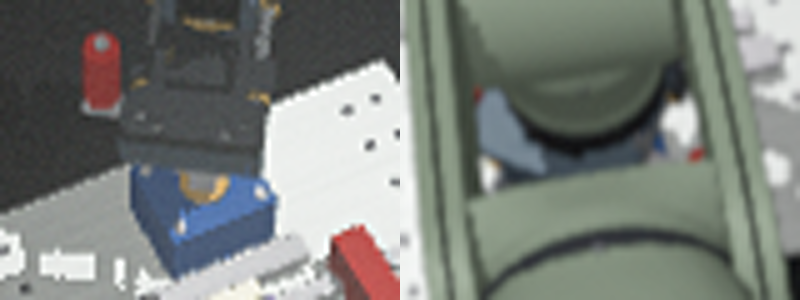

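The scene crop shows the hub over the brass collar with the grip behind it at (100,70); the top view is blocked by the arm. Now lowering gently and watching the force.

```bash
python3 -m handwheel '[{"dx":1,"dy":0,"dz":-3,"spin":0},{"dx":1,"dy":0,"dz":-5,"spin":0},{"dx":1,"dy":0,"dz":-6,"spin":0}]';  python3 -m handwheel '[{"dx":0,"dy":0,"dz":-1,"spin":0},{"dx":0,"dy":0,"dz":-2,"spin":0}]'
```

```text
time: 6.68
tool_pos: [0.5418, 0.0738, 0.1077]
tool_rot: [[0.91, -0.003, 0.415], [-0.415, 0.007, 0.91], [-0.005, -1.0, 0.005]]
force: [0.3, 0.1, -3.0]
gripper_width: 0.0319
time: 6.85
tool_pos: [0.5418, 0.0738, 0.1058]
tool_rot: [[0.91, -0.002, 0.415], [-0.415, 0.007, 0.91], [-0.005, -1.0, 0.005]]
force: [0.1, -0.6, -2.5]
gripper_width: 0.0317
```

```bash
python3 -m handwheel '[{"dx":-1,"dy":0,"dz":-1,"spin":0},{"dx":-1,"dy":0,"dz":-2,"spin":0}]';  python3 -m handwheel '[{"dx":0,"dy":0,"dz":-1,"spin":0},{"dx":0,"dy":0,"dz":-2,"spin":0}]'
```

```text
time: 7.02
tool_pos: [0.5407, 0.0737, 0.1039]
tool_rot: [[0.91, -0.002, 0.415], [-0.415, 0.006, 0.91], [-0.005, -1.0, 0.005]]
force: [-0.4, -1.1, -2.5]
gripper_width: 0.0312
time: 7.18
tool_pos: [0.5405, 0.0737, 0.1018]
tool_rot: [[0.91, -0.003, 0.415], [-0.415, 0.006, 0.91], [-0.005, -1.0, 0.005]]
force: [-0.4, -0.5, -3.2]
gripper_width: 0.0317
```

```bash
python3 -m handwheel '[{"dx":0,"dy":0,"dz":-1,"spin":0},{"dx":0,"dy":0,"dz":-2,"spin":0},{"dx":0,"dy":0,"dz":-3,"spin":0}]';  python3 -m handwheel '[{"dx":0,"dy":0,"dz":-1,"spin":0},{"dx":0,"dy":0,"dz":-2,"spin":0},{"dx":0,"dy":0,"dz":-3,"spin":0}]'
```

```text
time: 7.43
tool_pos: [0.5405, 0.0737, 0.0986]
tool_rot: [[0.91, -0.003, 0.415], [-0.415, 0.006, 0.91], [-0.005, -1.0, 0.005]]
force: [-0.2, 0.1, -2.3]
gripper_width: 0.0318
time: 7.68
tool_pos: [0.5405, 0.0737, 0.0955]
tool_rot: [[0.91, -0.003, 0.415], [-0.415, 0.006, 0.91], [-0.005, -1.0, 0.005]]
force: [0.1, -0.4, -2.4]
gripper_width: 0.0316
```

It has dropped in with no resistance, and the mouth is about 11 mm below the drive's top. Continuing down to the collar.

```bash
python3 -m handwheel '[{"dx":0,"dy":0,"dz":-2,"spin":0},{"dx":0,"dy":0,"dz":-4,"spin":0},{"dx":0,"dy":0,"dz":-6,"spin":0}]';  python3 -m handwheel '[{"dx":0,"dy":0,"dz":-1,"spin":0},{"dx":0,"dy":0,"dz":-2,"spin":0},{"dx":0,"dy":0,"dz":-3,"spin":0}]'
```

```text
time: 7.93
tool_pos: [0.5405, 0.0737, 0.0893]
tool_rot: [[0.91, -0.003, 0.415], [-0.415, 0.006, 0.91], [-0.005, -1.0, 0.005]]
force: [-0.2, -0.5, -2.7]
gripper_width: 0.0316
time: 8.18
tool_pos: [0.5405, 0.0737, 0.0861]
tool_rot: [[0.91, -0.003, 0.415], [-0.415, 0.006, 0.91], [-0.005, -1.0, 0.004]]
force: [-1.1, -0.7, -2.4]
gripper_width: 0.032
```

```bash
python3 -m handwheel '[{"dx":0,"dy":0,"dz":-1,"spin":0},{"dx":0,"dy":0,"dz":-1.5,"spin":0}]';  python3 -m handwheel '[{"dx":0,"dy":0,"dz":-0.5,"spin":0},{"dx":0,"dy":0,"dz":-1,"spin":0}]'
```

```text
time: 8.35
tool_pos: [0.5405, 0.0737, 0.0849]
tool_rot: [[0.91, -0.003, 0.415], [-0.415, 0.006, 0.91], [-0.005, -1.0, 0.005]]
force: [-0.0, 0.1, 2.8]
gripper_width: 0.0317
time: 8.52
tool_pos: [0.5405, 0.0737, 0.0848]
tool_rot: [[0.91, -0.002, 0.415], [-0.415, 0.006, 0.91], [-0.005, -1.0, 0.005]]
force: [-3.7, -1.0, 8.3]
gripper_width: 0.0317
```

The crank is seated: the mouth is at 60 mm and contact force rose only at the collar. Releasing and rising.

```bash
python3 -m handwheel '[{"dx":0,"dy":0,"dz":0.2,"spin":0},{"dx":0,"dy":0,"dz":0.2,"spin":0},{"dx":0,"dy":0,"dz":0.2,"spin":0},{"dx":0,"dy":0,"dz":0.2,"spin":0},{"dx":0,"dy":0,"dz":20,"spin":0},{"dx":0,"dy":0,"dz":50,"spin":0},{"dx":0,"dy":0,"dz":85,"spin":0},{"dx":-10,"dy":-20,"dz":95,"spin":0},{"dx":-25,"dy":-54.6,"dz":95,"spin":0},{"dx":-25,"dy":-54.6,"dz":95,"spin":0}]' 0.75
python3 -c "
from h import *
o=r.get_obs();print(o['tool_pos'],o['force'],o['gripper_width'],o['joint_positions'])
p,im=shot('wrist','w4');np.save('w4.npy',p,allow_pickle=True);q,S=shot('scene','s4')
print(proj(p,[.5155,.0191,.158]),proj(p,[.5405,.0737,.104]))
u,v=map(int,proj(q,[.53,.05,.1]))
cv2.imwrite('pics/c4.png',np.hstack([cv2.resize(im,(400,300)),cv2.resize(S[v-45:v+45,u-60:u+60],(400,300),interpolation=cv2.INTER_CUBIC)]))"
```

```text
time: 9.35
tool_pos: [0.5137, 0.0154, 0.1808]
tool_rot: [[0.909, -0.003, 0.417], [-0.417, 0.004, 0.909], [-0.004, -1.0, 0.002]]
force: [-0.1, 0.2, -0.8]
gripper_width: 0.0686
[0.5137 0.0154 0.1808] [-0.1295  0.2256 -0.8109] 0.06859295344555197 [0.0053 0.25   1.7523 0.0039 1.1418 0.4336]
(np.float64(323.015562001573), np.float64(275.9537319796446)) (np.float64(323.1931355828551), np.float64(143.43348108759298))
```

View pics/c4.png

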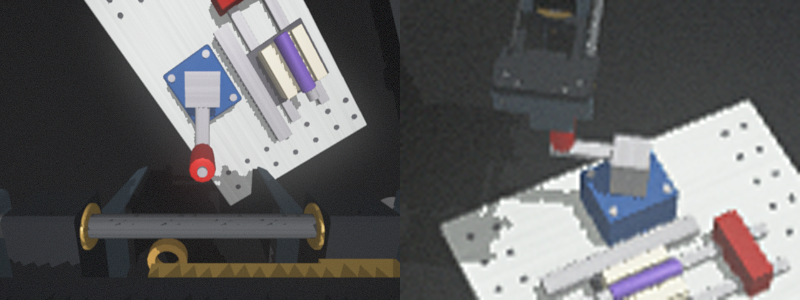

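The grip's pin at (202,172) and hub at (202,89) in the half-size wrist view match the predicted pixels within 1 px, so the crank is seated as computed. Now taking the grip.

```bash
python3 -m handwheel '[{"dx":2,"dy":4,"dz":-10,"spin":0},{"dx":2,"dy":4,"dz":-40,"spin":0},{"dx":2,"dy":4,"dz":-62,"spin":0},{"dx":2,"dy":4,"dz":-69,"spin":0},{"dx":2,"dy":4,"dz":-69,"spin":0}]' 0.6 32
python3 -m handwheel '[{"dx":0,"dy":0,"dz":0,"spin":0},{"dx":0,"dy":0,"dz":0,"spin":0},{"dx":0,"dy":0,"dz":0,"spin":0},{"dx":0,"dy":0,"dz":0,"spin":0},{"dx":0,"dy":0,"dz":0,"spin":0},{"dx":0,"dy":0,"dz":0,"spin":0},{"dx":0,"dy":0,"dz":0,"spin":0},{"dx":0,"dy":0,"dz":0,"spin":0}]' 0 32
cat > w.py <<'E'
from h import *
import sys
C=np.array([.5405,.0737])
def rel():
    o=r.get_obs();q=o["tool_pos"][:2]-C;a=np.degrees(np.arctan2(q[1],q[0]));R=1e3*np.linalg.norm(q)
    t=np.array([np.sin(np.radians(a)),-np.cos(np.radians(a))])
    print("t %.2f ang %.1f R %.1f z %.4f Ftan(cw) %.1f Frad %.1f Fz %.1f w %.4f"%(o["time"],a,R,o["tool_pos"][2],o["force"][:2]@t,o["force"][:2]@q/np.linalg.norm(q),o["force"][2],o["gripper_width"]))
    return o,q,a
if __name__=="__main__":
    o,q,a=rel();st=float(sys.argv[1]);n=int(sys.argv[2])
    for k in range(1,n+1):
        b=np.radians(a-k*st);d=1e3*(C+.06*np.array([np.cos(b),np.sin(b)])-o["tool_pos"][:2]);print("%.1f,%.1f"%tuple(d),end=" | ")
E
python3 w.py 12 12
```

```text
time: 9.87
tool_pos: [0.5158, 0.0233, 0.1082]
tool_rot: [[0.909, -0.008, 0.416], [-0.416, 0.007, 0.909], [-0.01, -1.0, 0.003]]
force: [-0.1, -0.4, 0.2]
gripper_width: 0.0548
time: 10.53
tool_pos: [0.5163, 0.0232, 0.1088]
tool_rot: [[0.909, -0.006, 0.416], [-0.416, 0.007, 0.909], [-0.009, -1.0, 0.003]]
force: [-0.4, -0.7, 2.4]
gripper_width: 0.0218
t 10.53 ang -115.6 R 56.0 z 0.1088 Ftan(cw) 0.1 Frad 0.9 Fz 2.4 w 0.0218
-12.4,3.0 | -21.5,11.7 | -28.6,22.0 | -33.3,33.6 | -35.6,45.9 | -35.2,58.5 | -32.3,70.7 | -26.9,82.0 | -19.2,91.9 | -9.7,100.0 | 1.4,106.0 | 13.4,109.5 |
```

The grip is held 4 mm off pad centre along the finger width. That is well within the 32 mm pads, so I'll use a correspondingly shifted circle centre.

```bash
sed -i 's/C=np.array(.*/C=np.array([.5413,.0778])/' w.py; python3 w.py 10 12
```

```text
t 10.53 ang -114.6 R 60.1 z 0.1088 Ftan(cw) 0.1 Frad 0.8 Fz 2.4 w 0.0218
-9.1,5.2 | -17.1,11.9 | -23.9,19.9 | -29.2,28.9 | -32.8,38.7 | -34.7,49.0 | -34.8,59.5 | -33.0,69.8 | -29.5,79.6 | -24.4,88.7 | -17.7,96.8 | -9.7,103.5 |
```

```bash
python3 -m handwheel '[{"dx":-9,"dy":5.2,"dz":1,"spin":0},{"dx":-17,"dy":12,"dz":1,"spin":0},{"dx":-24,"dy":20,"dz":1,"spin":0},{"dx":-29,"dy":29,"dz":1,"spin":0},{"dx":-33,"dy":38.7,"dz":1,"spin":0},{"dx":-34.7,"dy":49,"dz":1,"spin":0}]'
python3 w.py 12 12
```

```text
time: 11.03
tool_pos: [0.4819, 0.0729, 0.1096]
tool_rot: [[0.91, -0.004, 0.415], [-0.415, 0.006, 0.91], [-0.006, -1.0, 0.004]]
force: [8.3, -3.1, -8.8]
gripper_width: 0.0215
t 11.03 ang -175.3 R 59.6 z 0.1096 Ftan(cw) -3.8 Frad -8.0 Fz -8.8 w 0.0215
-0.1,12.5 | 2.8,24.7 | 8.1,36.1 | 15.7,46.0 | 25.2,54.2 | 36.2,60.2 | 48.3,63.8 | 60.8,64.9 | 73.2,63.3 | 85.0,59.1 | 95.8,52.6 | 104.9,44.0 |
```

```bash
python3 -m handwheel '[{"dx":0.5,"dy":12.5,"dz":-1,"spin":0},{"dx":3.3,"dy":24.7,"dz":-1,"spin":0},{"dx":8.5,"dy":36,"dz":-1,"spin":0},{"dx":16,"dy":46,"dz":-1,"spin":0},{"dx":25.5,"dy":54,"dz":-1,"spin":0},{"dx":36.5,"dy":60,"dz":-1,"spin":0},{"dx":48.5,"dy":63.5,"dz":-1,"spin":0},{"dx":61,"dy":64.5,"dz":-1,"spin":0},{"dx":73,"dy":63,"dz":-1,"spin":0},{"dx":85,"dy":59,"dz":-1,"spin":0},{"dx":95.5,"dy":52.5,"dz":-1,"spin":0},{"dx":105,"dy":44,"dz":-1,"spin":0}]'
python3 w.py 12 12
```

```text
time: 12.03
tool_pos: [0.5857, 0.1183, 0.1089]
tool_rot: [[0.91, -0.006, 0.414], [-0.414, 0.008, 0.91], [-0.009, -1.0, 0.004]]
force: [-3.9, 1.4, 3.0]
gripper_width: 0.0211
t 12.03 ang 42.4 R 60.1 z 0.1089 Ftan(cw) -3.7 Frad -1.9 Fz 3.0 w 0.0211
7.3,-10.2 | 12.5,-21.6 | 15.2,-33.9 | 15.3,-46.4 | 12.7,-58.7 | 7.7,-70.2 | 0.4,-80.4 | -8.9,-88.8 | -19.7,-95.2 | -31.6,-99.1 | -44.0,-100.5 | -56.5,-99.3 |
```

```bash
python3 -m handwheel '[{"dx":7.3,"dy":-10.2,"dz":0,"spin":0},{"dx":12.5,"dy":-21.5,"dz":0,"spin":0},{"dx":15,"dy":-34,"dz":0,"spin":0},{"dx":15,"dy":-46.4,"dz":0,"spin":0},{"dx":12.5,"dy":-58.7,"dz":0,"spin":0},{"dx":7.5,"dy":-70,"dz":0,"spin":0},{"dx":0.4,"dy":-80.4,"dz":0,"spin":0},{"dx":-9,"dy":-88.8,"dz":0,"spin":0},{"dx":-19.7,"dy":-95,"dz":0,"spin":0},{"dx":-31.6,"dy":-99,"dz":0,"spin":0},{"dx":-44,"dy":-100.3,"dz":0,"spin":0},{"dx":-56.5,"dy":-99,"dz":0,"spin":0}]'
python3 w.py 12 12
```

```text
time: 13.03
tool_pos: [0.529, 0.018, 0.109]
tool_rot: [[0.91, -0.004, 0.415], [-0.415, 0.007, 0.91], [-0.006, -1.0, 0.005]]
force: [4.6, 3.3, -3.8]
gripper_width: 0.0217
t 13.03 ang -101.6 R 61.0 z 0.1090 Ftan(cw) -3.8 Frad -4.2 Fz -3.8 w 0.0217
-11.7,4.8 | -22.6,11.0 | -32.0,19.4 | -39.5,29.5 | -44.6,40.9 | -47.3,53.1 | -47.4,65.7 | -44.9,78.0 | -39.8,89.5 | -32.5,99.7 | -23.2,108.1 | -12.4,114.5 |
```

```bash
python3 -m handwheel '[{"dx":-11.7,"dy":5,"dz":-0.5,"spin":0},{"dx":-22.3,"dy":11,"dz":-0.5,"spin":0},{"dx":-31.8,"dy":19.4,"dz":-0.5,"spin":0},{"dx":-39,"dy":29.5,"dz":-0.5,"spin":0},{"dx":-44.2,"dy":41,"dz":-0.5,"spin":0},{"dx":-47,"dy":53,"dz":-0.5,"spin":0},{"dx":-47,"dy":65.7,"dz":-0.5,"spin":0},{"dx":-44.5,"dy":78,"dz":-0.5,"spin":0},{"dx":-39.5,"dy":89.5,"dz":-0.5,"spin":0},{"dx":-32.3,"dy":99.5,"dz":-0.5,"spin":0},{"dx":-23,"dy":108,"dz":-0.5,"spin":0},{"dx":-12.4,"dy":114.2,"dz":-0.5,"spin":0}]'
python3 w.py 12 12
```

```text
time: 14.03
tool_pos: [0.5144, 0.1313, 0.1085]
tool_rot: [[0.911, -0.008, 0.412], [-0.412, 0.002, 0.911], [-0.008, -1.0, -0.002]]
force: [-0.6, -6.3, 4.0]
gripper_width: 0.0215
t 14.03 ang 116.7 R 59.9 z 0.1085 Ftan(cw) -3.4 Frad -5.4 Fz 4.0 w 0.0215
11.7,4.6 | 24.1,6.5 | 36.6,5.7 | 48.7,2.4 | 59.8,-3.3 | 69.5,-11.3 | 77.4,-21.1 | 83.0,-32.3 | 86.2,-44.4 | 86.8,-57.0 | 84.7,-69.3 | 80.2,-81.0 |
```

```bash
python3 -m handwheel '[{"dx":11.7,"dy":4.3,"dz":0,"spin":0},{"dx":24,"dy":6,"dz":0,"spin":0},{"dx":36.5,"dy":5.3,"dz":0,"spin":0},{"dx":48.5,"dy":2,"dz":0,"spin":0},{"dx":59.5,"dy":-3.6,"dz":0,"spin":0},{"dx":69,"dy":-11.5,"dz":0,"spin":0},{"dx":77,"dy":-21,"dz":0,"spin":0},{"dx":82.6,"dy":-32.3,"dz":0,"spin":0},{"dx":85.8,"dy":-44.4,"dz":0,"spin":0},{"dx":86.4,"dy":-57,"dz":0,"spin":0},{"dx":84.5,"dy":-69,"dz":0,"spin":0},{"dx":80,"dy":-81,"dz":0,"spin":0}]'
python3 w.py 6 12
python3 -c "
from h import *
q,S=shot('scene','s5')
u,v=map(int,proj(q,[.6,.09,.03]))
cv2.imwrite('pics/c5.png',cv2.resize(S[v-45:v+45,u-60:u+60],(800,600),interpolation=cv2.INTER_CUBIC));print(u-60,v-45)"
```

```text
time: 15.03
tool_pos: [0.5959, 0.0512, 0.1091]
tool_rot: [[0.911, -0.005, 0.412], [-0.412, 0.003, 0.911], [-0.005, -1.0, 0.001]]
force: [3.9, 1.9, 2.0]
gripper_width: 0.0213
t 15.03 ang -26.0 R 60.8 z 0.1091 Ftan(cw) -3.4 Frad 2.7 Fz 2.0 w 0.0213
-3.7,-5.2 | -7.3,-10.3 | -11.4,-15.0 | -16.0,-19.3 | -21.1,-23.1 | -26.4,-26.4 | -32.1,-29.0 | -38.1,-31.1 | -44.2,-32.5 | -50.4,-33.3 | -56.7,-33.4 | -62.9,-32.8 | 288 209
```

View pics/c5.png

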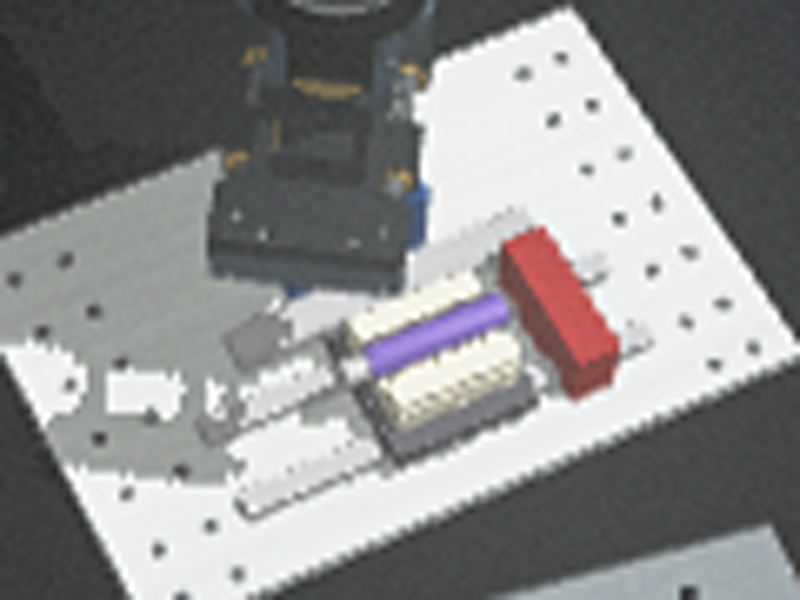

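The scene crop shows the slide still short of the stop: carriage corner near (538,398), stop face near (575,397), a gap of a few pixels. I'll estimate the gap so I know when to slow down.

```bash
python3 - <<'E'
from h import *
s=r.camera_params('scene');t=r.camera_params('top');f=lambda a:np.array(a)/6.667+[288,209]
e=[at(t,(237,210),.012),at(t,(345,188),.012)];yf=(e[0]-e[1])[:2];yf/=np.linalg.norm(yf);print(yf)
C=np.array([.5405,.0737])
for n,c,z in(("carr",(540,378),.034),("carr-bot",(538,400),.022),("stop bot",(577,400),.012),("stop top",(570,365),.048),("stop top l",(503,246),.048)):
    p=at(s,f(c),z)[:2]-C;print(n,1e3*p@yf,1e3*p@[yf[1],-yf[0]])
E
python3 -m handwheel '[{"dx":-3.5,"dy":-5.2,"dz":0,"spin":0},{"dx":-7.2,"dy":-10.3,"dz":0,"spin":0},{"dx":-11.3,"dy":-15,"dz":0,"spin":0},{"dx":-16,"dy":-19.2,"dz":0,"spin":0},{"dx":-21,"dy":-23,"dz":0,"spin":0},{"dx":-26.4,"dy":-26.2,"dz":0,"spin":0},{"dx":-32,"dy":-28.8,"dz":0,"spin":0},{"dx":-38,"dy":-30.8,"dz":0,"spin":0},{"dx":-44,"dy":-32.2,"dz":0,"spin":0},{"dx":-50.4,"dy":-33,"dz":0,"spin":0},{"dx":-56.5,"dy":-33,"dz":0,"spin":0},{"dx":-62.9,"dy":-32.4,"dz":0,"spin":0}]'
python3 w.py 7 12
```

```text
[-0.1426  0.9898]
carr 42.153550816019504 122.39728500516354
carr-bot 40.33170342545508 126.11456419262966
stop bot 59.253997968530946 128.59516611344517
stop top 52.05033463943005 128.7142772017278
stop top l 53.72339325144538 63.159118040402255
time: 16.08
tool_pos: [0.5312, 0.0173, 0.1088]
tool_rot: [[0.911, -0.006, 0.413], [-0.413, 0.003, 0.911], [-0.006, -1.0, -0.0]]
force: [5.2, 5.3, -1.3]
gripper_width: 0.0217
t 16.08 ang -99.5 R 61.3 z 0.1088 Ftan(cw) -4.2 Frad -6.1 Fz -1.3 w 0.0217
-6.9,2.9 | -13.8,5.4 | -20.3,8.7 | -26.4,12.8 | -31.9,17.6 | -36.9,23.1 | -41.1,29.1 | -44.5,35.6 | -47.1,42.4 | -48.9,49.5 | -49.8,56.8 | -49.8,64.1 |
```

```bash
python3 -m handwheel '[{"dx":-6.9,"dy":3,"dz":-0.3,"spin":0},{"dx":-13.5,"dy":5.7,"dz":-0.3,"spin":0},{"dx":-20,"dy":9,"dz":-0.3,"spin":0},{"dx":-26,"dy":13,"dz":-0.3,"spin":0},{"dx":-31.5,"dy":17.8,"dz":-0.3,"spin":0},{"dx":-36.3,"dy":23.2,"dz":-0.3,"spin":0},{"dx":-40.6,"dy":29.2,"dz":-0.3,"spin":0}]'
cat > chk.py <<'E'
from w import *
o,q,a=rel();t=np.array([np.sin(np.radians(a)),-np.cos(np.radians(a))])
sys.exit(int(o["force"][:2]@t< -7))
E
python3 w.py 7 12; python3 - <<'E'
from w import *
o,q,a=rel()
b=np.radians(a-7*np.arange(13));P=6e1*np.c_[np.cos(b),np.sin(b)];print(np.diff(P,axis=0).round(1).tolist())
E
```

```text
time: 16.67
tool_pos: [0.4898, 0.0465, 0.1088]
tool_rot: [[0.911, -0.006, 0.413], [-0.413, 0.002, 0.911], [-0.006, -1.0, -0.001]]
force: [2.6, -2.9, 4.1]
gripper_width: 0.0215
t 16.67 ang -148.7 R 60.2 z 0.1088 Ftan(cw) -3.8 Frad -0.7 Fz 4.1 w 0.0215
-3.2,6.6 | -5.8,13.5 | -7.6,20.6 | -8.4,27.8 | -8.4,35.2 | -7.5,42.4 | -5.7,49.5 | -3.0,56.4 | 0.4,62.8 | 4.6,68.8 | 9.6,74.2 | 15.1,79.0 | t 16.67 ang -148.7 R 60.2 z 0.1088 Ftan(cw) -3.8 Frad -0.7 Fz 4.1 w 0.0215
[[-3.4, 6.5], [-2.6, 6.8], [-1.7, 7.1], [-0.9, 7.3], [0.0, 7.3], [0.9, 7.3], [1.8, 7.1], [2.6, 6.8], [3.5, 6.5], [4.2, 6.0], [4.9, 5.4], [5.5, 4.8]]
```

```bash
q="tail -c 60"
python3 -m handwheel '[{"dx":-1.7,"dy":3.3,"dz":0,"spin":0},{"dx":-3.2,"dy":6.6,"dz":0,"spin":0}]' >/dev/null && python3 chk.py &&
python3 -m handwheel '[{"dx":-1.3,"dy":3.4,"dz":0,"spin":0},{"dx":-2.5,"dy":6.9,"dz":0,"spin":0}]' >/dev/null && python3 chk.py &&
python3 -m handwheel '[{"dx":-0.9,"dy":3.5,"dz":0,"spin":0},{"dx":-1.6,"dy":7.1,"dz":0,"spin":0}]' >/dev/null && python3 chk.py &&
python3 -m handwheel '[{"dx":-0.4,"dy":3.6,"dz":0,"spin":0},{"dx":-0.8,"dy":7.3,"dz":0,"spin":0}]' >/dev/null && python3 chk.py &&
python3 -m handwheel '[{"dx":0,"dy":3.6,"dz":0,"spin":0},{"dx":0.1,"dy":7.3,"dz":0,"spin":0}]' >/dev/null && python3 chk.py &&
python3 -m handwheel '[{"dx":0.4,"dy":3.6,"dz":0,"spin":0},{"dx":1,"dy":7.3,"dz":0,"spin":0}]' >/dev/null && python3 chk.py
python3 - <<'E'
from w import *
o,q,a=rel()
b=np.radians(a-7*np.arange(13));P=6e1*np.c_[np.cos(b),np.sin(b)];print((P[1]+1e3*C-1e3*o["tool_pos"][:2]).round(1),np.diff(P,axis=0).round(1).tolist())
E
```

```text
t 16.83 ang -156.1 R 60.1 z 0.1088 Ftan(cw) -3.3 Frad -1.8 Fz 3.5 w 0.0214
t 17.00 ang -163.3 R 60.0 z 0.1088 Ftan(cw) -3.9 Frad -1.5 Fz 2.8 w 0.0212
t 17.17 ang -170.4 R 60.0 z 0.1088 Ftan(cw) -2.8 Frad -2.5 Fz 3.2 w 0.0216
t 17.33 ang -177.6 R 59.9 z 0.1087 Ftan(cw) -3.6 Frad -3.7 Fz 3.0 w 0.0213
t 17.50 ang 175.2 R 59.9 z 0.1087 Ftan(cw) -3.4 Frad -4.7 Fz 2.4 w 0.0212
t 17.67 ang 168.1 R 59.8 z 0.1087 Ftan(cw) -3.6 Frad -4.6 Fz 3.1 w 0.0215
t 17.67 ang 168.1 R 59.8 z 0.1087 Ftan(cw) -3.6 Frad -4.6 Fz 3.1 w 0.0215
[1.8 7.1] [[1.9, 7.1], [2.8, 6.8], [3.6, 6.4], [4.3, 5.9], [5.0, 5.3], [5.6, 4.7], [6.2, 3.9], [6.6, 3.2], [6.9, 2.3], [7.2, 1.5], [7.3, 0.6], [7.3, -0.3]]
```

```bash
python3 -m handwheel '[{"dx":0.9,"dy":3.6,"dz":0,"spin":0},{"dx":2,"dy":7.1,"dz":0,"spin":0}]' >/dev/null && python3 chk.py &&
python3 -m handwheel '[{"dx":1.3,"dy":3.4,"dz":0,"spin":0},{"dx":2.8,"dy":6.8,"dz":0,"spin":0}]' >/dev/null && python3 chk.py &&
python3 -m handwheel '[{"dx":1.7,"dy":3.2,"dz":0,"spin":0},{"dx":3.6,"dy":6.4,"dz":0,"spin":0}]' >/dev/null && python3 chk.py &&
python3 -m handwheel '[{"dx":2.1,"dy":3,"dz":0,"spin":0},{"dx":4.3,"dy":5.9,"dz":0,"spin":0}]' >/dev/null && python3 chk.py &&
python3 -m handwheel '[{"dx":2.4,"dy":2.7,"dz":0,"spin":0},{"dx":5,"dy":5.3,"dz":0,"spin":0}]' >/dev/null && python3 chk.py &&
python3 -m handwheel '[{"dx":2.7,"dy":2.4,"dz":0,"spin":0},{"dx":5.6,"dy":4.7,"dz":0,"spin":0}]' >/dev/null && python3 chk.py &&
python3 -m handwheel '[{"dx":3,"dy":2,"dz":0,"spin":0},{"dx":6.2,"dy":3.9,"dz":0,"spin":0}]' >/dev/null && python3 chk.py &&
python3 -m handwheel '[{"dx":3.3,"dy":1.6,"dz":0,"spin":0},{"dx":6.6,"dy":3.1,"dz":0,"spin":0}]' >/dev/null && python3 chk.py &&
python3 -m handwheel '[{"dx":3.4,"dy":1.2,"dz":0,"spin":0},{"dx":6.9,"dy":2.3,"dz":0,"spin":0}]' >/dev/null && python3 chk.py &&
python3 -m handwheel '[{"dx":3.6,"dy":0.8,"dz":0,"spin":0},{"dx":7.2,"dy":1.4,"dz":0,"spin":0}]' >/dev/null && python3 chk.py &&
python3 -m handwheel '[{"dx":3.6,"dy":0.4,"dz":0,"spin":0},{"dx":7.3,"dy":0.5,"dz":0,"spin":0}]' >/dev/null && python3 chk.py &&
python3 -m handwheel '[{"dx":3.6,"dy":0,"dz":0,"spin":0},{"dx":7.3,"dy":-0.4,"dz":0,"spin":0}]' >/dev/null && python3 chk.py
python3 - <<'E'
from w import *
o,q,a=rel()
b=np.radians(a-7*np.arange(13));P=6e1*np.c_[np.cos(b),np.sin(b)];print((P[1]+1e3*C-1e3*o["tool_pos"][:2]).round(1),np.diff(P,axis=0).round(1).tolist())
E
```

```text
t 17.83 ang 161.1 R 59.8 z 0.1086 Ftan(cw) -3.8 Frad -6.1 Fz 2.5 w 0.0215
t 18.00 ang 154.4 R 59.8 z 0.1085 Ftan(cw) -3.2 Frad -5.5 Fz 4.1 w 0.0213
t 18.17 ang 148.0 R 59.9 z 0.1084 Ftan(cw) -3.4 Frad -5.5 Fz 4.0 w 0.0215
t 18.33 ang 141.9 R 59.9 z 0.1083 Ftan(cw) -2.6 Frad -5.5 Fz 4.4 w 0.0211
t 18.50 ang 136.1 R 59.9 z 0.1082 Ftan(cw) -2.8 Frad -4.9 Fz 5.4 w 0.0211
t 18.67 ang 130.5 R 60.0 z 0.1081 Ftan(cw) -3.8 Frad -4.4 Fz 7.8 w 0.0214
t 18.83 ang 125.3 R 59.9 z 0.1081 Ftan(cw) -3.0 Frad -2.1 Fz 6.8 w 0.0216
t 19.00 ang 120.4 R 60.0 z 0.1080 Ftan(cw) -3.0 Frad -1.9 Fz 8.2 w 0.0215
t 19.17 ang 115.7 R 59.9 z 0.1081 Ftan(cw) -3.3 Frad -0.8 Fz 9.2 w 0.0215
t 19.33 ang 111.1 R 59.8 z 0.1081 Ftan(cw) -3.0 Frad 1.8 Fz 9.5 w 0.0216
t 19.50 ang 106.8 R 59.7 z 0.1082 Ftan(cw) -2.9 Frad 3.3 Fz 9.8 w 0.0215
t 19.67 ang 102.6 R 59.6 z 0.1083 Ftan(cw) -4.6 Frad 4.4 Fz 9.5 w 0.0216
t 19.67 ang 102.6 R 59.6 z 0.1083 Ftan(cw) -4.6 Frad 4.4 Fz 9.5 w 0.0216
[7.1 1.6] [[7.2, 1.2], [7.3, 0.3], [7.3, -0.6], [7.2, -1.5], [6.9, -2.4], [6.6, -3.2], [6.2, -4.0], [5.6, -4.7], [5.0, -5.3], [4.3, -5.9], [3.6, -6.4], [2.8, -6.8]]
```

```bash
python3 -m handwheel '[{"dx":4,"dy":0.8,"dz":0.6,"spin":0},{"dx":8,"dy":1.3,"dz":0.6,"spin":0}]' >/dev/null && python3 chk.py &&
python3 -m handwheel '[{"dx":4,"dy":0.4,"dz":0.2,"spin":0},{"dx":8,"dy":0.5,"dz":0.2,"spin":0}]' >/dev/null && python3 chk.py &&
python3 -m handwheel '[{"dx":4,"dy":0,"dz":0,"spin":0},{"dx":8,"dy":-0.3,"dz":0,"spin":0}]' >/dev/null && python3 chk.py &&
python3 -m handwheel '[{"dx":4,"dy":-0.4,"dz":0,"spin":0},{"dx":8,"dy":-1,"dz":0,"spin":0}]' >/dev/null && python3 chk.py &&
python3 -m handwheel '[{"dx":4,"dy":-0.7,"dz":0,"spin":0},{"dx":8,"dy":-1.6,"dz":0,"spin":0}]' >/dev/null && python3 chk.py
python3 - <<'E'
from w import *
o,q,a=rel()
b=np.radians(a-7*np.arange(13));P=6e1*np.c_[np.cos(b),np.sin(b)];print((P[1]+1e3*C-1e3*o["tool_pos"][:2]).round(1),np.diff(P,axis=0).round(1).tolist())
E
```

```text
t 19.83 ang 97.8 R 59.9 z 0.1083 Ftan(cw) -3.2 Frad -2.4 Fz 4.9 w 0.0216
t 20.00 ang 91.7 R 60.1 z 0.1081 Ftan(cw) -3.0 Frad -2.1 Fz 5.1 w 0.0215
t 20.17 ang 85.3 R 60.4 z 0.1078 Ftan(cw) -3.6 Frad -0.8 Fz 5.1 w 0.0212
t 20.33 ang 78.8 R 60.7 z 0.1075 Ftan(cw) -3.1 Frad -1.7 Fz 4.0 w 0.0215
t 20.50 ang 72.0 R 61.1 z 0.1071 Ftan(cw) -2.9 Frad -3.4 Fz 5.4 w 0.0217
t 20.50 ang 72.0 R 61.1 z 0.1071 Ftan(cw) -2.9 Frad -3.4 Fz 5.4 w 0.0217
[ 6.5 -3.7] [[6.8, -2.7], [6.4, -3.5], [6.0, -4.3], [5.4, -5.0], [4.8, -5.6], [4.0, -6.1], [3.3, -6.6], [2.4, -6.9], [1.6, -7.2], [0.7, -7.3], [-0.2, -7.3], [-1.1, -7.2]]
```

```bash
python3 -m handwheel '[{"dx":3.4,"dy":-1.8,"dz":0.8,"spin":0},{"dx":6.6,"dy":-3.5,"dz":0.8,"spin":0}]' >/dev/null && python3 chk.py &&
python3 -m handwheel '[{"dx":3.2,"dy":-1.9,"dz":0.6,"spin":0},{"dx":6.3,"dy":-3.8,"dz":0.6,"spin":0}]' >/dev/null && python3 chk.py &&
python3 -m handwheel '[{"dx":3,"dy":-2.1,"dz":0.6,"spin":0},{"dx":5.9,"dy":-4.4,"dz":0.6,"spin":0}]' >/dev/null && python3 chk.py &&
python3 -m handwheel '[{"dx":2.8,"dy":-2.4,"dz":0.6,"spin":0},{"dx":5.3,"dy":-5.1,"dz":0.6,"spin":0}]' >/dev/null && python3 chk.py &&
python3 -m handwheel '[{"dx":2.5,"dy":-2.7,"dz":0.5,"spin":0},{"dx":4.7,"dy":-5.6,"dz":0.5,"spin":0}]' >/dev/null && python3 chk.py &&
python3 -m handwheel '[{"dx":2.1,"dy":-3,"dz":0.4,"spin":0},{"dx":4,"dy":-6.1,"dz":0.4,"spin":0}]' >/dev/null && python3 chk.py
python3 - <<'E'
from w import *
o,q,a=rel()
b=np.radians(a-7*np.arange(13));P=6e1*np.c_[np.cos(b),np.sin(b)];print((P[1]+1e3*C-1e3*o["tool_pos"][:2]).round(1),np.diff(P,axis=0).round(1).tolist())
q,S=shot('scene','s6')
u,v=map(int,proj(q,[.6,.09,.03]))
cv2.imwrite('pics/c6.png',cv2.resize(S[v-45:v+45,u-60:u+60],(800,600),interpolation=cv2.INTER_CUBIC));print(u-60,v-45)
E
```

```text
t 20.67 ang 65.5 R 60.9 z 0.1074 Ftan(cw) -2.8 Frad -0.5 Fz 1.7 w 0.0215
t 20.83 ang 58.9 R 60.9 z 0.1073 Ftan(cw) -4.1 Frad 0.8 Fz 0.4 w 0.0218
t 21.00 ang 52.1 R 61.0 z 0.1073 Ftan(cw) -3.3 Frad 0.4 Fz -3.0 w 0.0214
t 21.17 ang 45.1 R 61.0 z 0.1073 Ftan(cw) -3.3 Frad 1.4 Fz -3.2 w 0.0216
t 21.33 ang 38.0 R 61.0 z 0.1074 Ftan(cw) -3.6 Frad 0.8 Fz -4.9 w 0.0212
t 21.50 ang 31.1 R 60.9 z 0.1075 Ftan(cw) -6.5 Frad -0.3 Fz -4.6 w 0.0216
t 21.50 ang 31.1 R 60.9 z 0.1075 Ftan(cw) -6.5 Frad -0.3 Fz -4.6 w 0.0216
[ 2.6 -7. ] [[3.4, -6.5], [2.6, -6.9], [1.7, -7.1], [0.8, -7.3], [-0.0, -7.3], [-0.9, -7.3], [-1.8, -7.1], [-2.7, -6.8], [-3.5, -6.4], [-4.2, -6.0], [-4.9, -5.4], [-5.6, -4.8]]
288 209
```

View pics/c6.png

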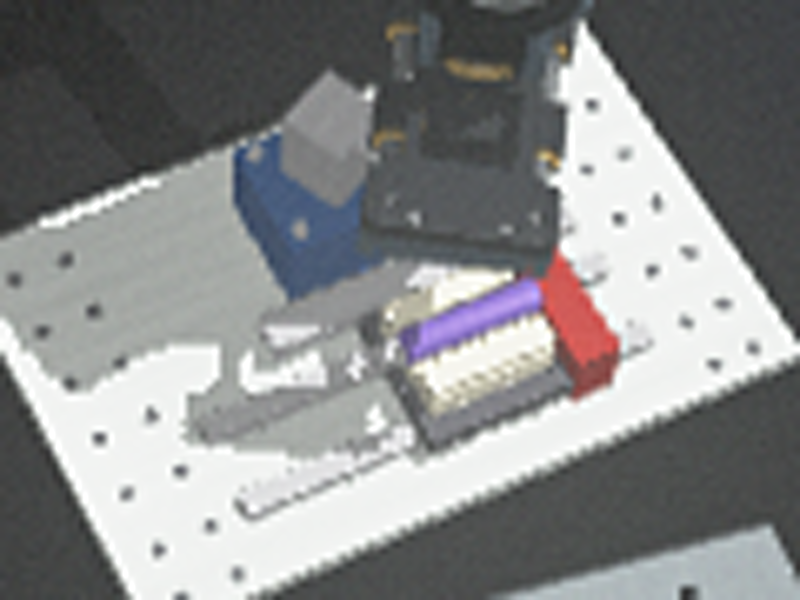

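The scene crop shows the carriage's dark edge at (570,390) reaching the red stop, with the crank hub on the box at (325,130). The tangential force just rose from 3.5 to 6.5 N, so I'll confirm with one small step.

```bash
python3 -m handwheel '[{"dx":0.7,"dy":-1.5,"dz":0.1,"spin":0},{"dx":1.4,"dy":-3,"dz":0.1,"spin":0},{"dx":1.4,"dy":-3,"dz":0.1,"spin":0}]' >/dev/null ; python3 chk.py
```

```text
t 21.80 ang 28.8 R 60.7 z 0.1077 Ftan(cw) -7.3 Frad 0.3 Fz -4.8 w 0.0215
```

```bash
python3 -m handwheel '[{"dx":0.7,"dy":-1.5,"dz":-0.3,"spin":0},{"dx":1.2,"dy":-3,"dz":-0.3,"spin":0},{"dx":1.2,"dy":-3,"dz":-0.3,"spin":0}]' >/dev/null ; python3 chk.py
```

```text
t 22.05 ang 27.4 R 60.8 z 0.1076 Ftan(cw) -8.2 Frad 1.1 Fz -2.7 w 0.0216
```

The force is now 8.2 N (about 0.12 rad in the coupling) and the grip has practically stopped moving, so the slide is at the stop. Easing off slightly, letting go and rising.

```bash
python3 -m handwheel '[{"dx":-0.6,"dy":1.3,"dz":-0.4,"spin":0},{"dx":-0.6,"dy":1.3,"dz":-0.4,"spin":0}]' >/dev/null ; python3 chk.py
python3 -m handwheel '[{"dx":0,"dy":0,"dz":0,"spin":0},{"dx":0,"dy":0,"dz":0,"spin":0},{"dx":0,"dy":0,"dz":0,"spin":0},{"dx":0,"dy":0,"dz":0,"spin":0},{"dx":0,"dy":0,"dz":0,"spin":0},{"dx":0,"dy":0,"dz":0,"spin":0},{"dx":0,"dy":0,"dz":0,"spin":0}]' 0.7 >/dev/null; python3 chk.py
python3 -m handwheel '[{"dx":0,"dy":0,"dz":15,"spin":0},{"dx":0,"dy":0,"dz":40,"spin":0},{"dx":0,"dy":0,"dz":75,"spin":0},{"dx":0,"dy":0,"dz":110,"spin":0},{"dx":0,"dy":0,"dz":130,"spin":0},{"dx":-40,"dy":-30,"dz":130,"spin":0},{"dx":-80,"dy":-60,"dz":130,"spin":0},{"dx":-120,"dy":-90,"dz":130,"spin":0},{"dx":-150,"dy":-130,"dz":130,"spin":0},{"dx":-150,"dy":-160,"dz":130,"spin":0},{"dx":-150,"dy":-180,"dz":130,"spin":0},{"dx":-150,"dy":-180,"dz":130,"spin":0}]'
python3 - <<'E'
from h import *
t=r.camera_params('top');q,S=shot('scene','s7');p,T=shot('top','t7')
k=lambda I,P:(lambda u,v:cv2.resize(I[v-45:v+45,u-30:u+30],(400,600),interpolation=cv2.INTER_CUBIC))(*map(int,proj(P,[.58,.09,.05])))
print([tuple(int(x) for x in proj(P,[.58,.09,.05])) for P in(q,p)])
cv2.imwrite('pics/c7.png',np.hstack([k(S,q),k(T,p)]))
E
```

```text
t 22.22 ang 29.3 R 60.9 z 0.1075 Ftan(cw) -5.3 Frad -0.3 Fz -2.6 w 0.0215
t 22.80 ang 28.8 R 61.2 z 0.1078 Ftan(cw) 0.6 Frad -0.4 Fz 0.5 w 0.0628
time: 23.8
tool_pos: [0.4433, -0.0776, 0.2385]
tool_rot: [[0.905, -0.079, 0.418], [-0.419, -0.004, 0.908], [-0.07, -0.997, -0.036]]
force: [0.4, 0.2, -0.7]
gripper_width: 0.0637
[(346, 245), (294, 230)]
```

View pics/c7.png

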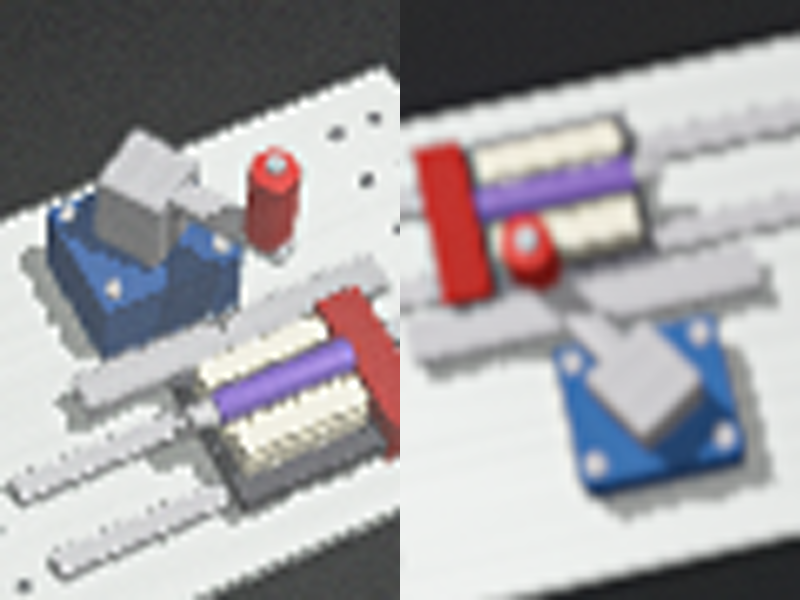

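The final crop shows the slide flush against the red stop in both views, the crank on the box and the grip free. Checking hub height numerically, then handing in.

```bash
python3 - <<'E'
from h import *
t=r.camera_params('top');s=r.camera_params('scene')
f=lambda c,o:np.array(c)/6.667+o
print(tri([(t,f((243,383),(264,185))),(s,f((148,182),(316,200)))]),tri([(t,f((127,240),(264,185))),(s,f((277,164),(316,200)))]))
o=r.get_obs();print(o['time'],o['force'],np.abs(o['qd']).max())
E
```

```text
(array([0.5378, 0.0741, 0.0893]), [np.float64(1.2), np.float64(1.2)]) (array([0.5841, 0.113 , 0.1516]), [np.float64(1.5), np.float64(1.5)])
23.9 [ 0.0904  0.0937 -0.1111] 0.0454469288275668
```

```bash
python3 -c "
from cell import r
print(r.close_job())"
```

```text
the job is handed in; nothing more can be done
None
```

I fitted the crank on the square drive, wound it clockwise by the red grip until the slide met the red stop, let go, and handed the job in at about 24 s.

- **Fitting:** I turned the crank to the square angle measured by camera. It dropped the full 22 mm with no resistance, so no angle search was needed. Contact came only at the collar, with about 11 N of press at most, above the suggested 5 N but below 15 N.
- **Winding:** It took about 2.6 turns, at roughly 3–4 N along the turn while running free. At the stop this rose to 8.2 N at the grip, about 0.12 rad of coupling twist against the 0.3 limit. I eased it to about 5 N before letting go.
- **Last checks:**
  - Both fixed cameras show the slide flush against the stop.
  - The pin top triangulates to 152 mm. The same cameras read about 7 mm low on the crank when it stood on the bench, so that agrees with the 158 mm expected when seated.
  - Tool force is near zero, and the gripper is clear of everything.
- **One disagreement:** The hub top triangulated to 89 mm against 104 mm expected. The usual low reading explains only about 6 mm of that. I put the rest down to the coarse pixel pick, since the collar stops the crank sitting lower.
- **Other deviations:** The grip was held about 4 mm off the pad centre. Vertical force on it reached about ±9 N for short stretches of the winding.

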